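# Seat the disc in the day-room CD radio

## Robot

A 6-joint arm with a two-finger parallel gripper is mounted at the origin on the work surface. World frame = base frame: x ahead of the robot, y to its left, z up, the work surface at z = 0. Lengths are in mm, angles in degrees, forces in N, time in s.
With the tool pointing down it reaches from about 350 to 850 mm from the base axis. Payload 8.1 kg.
Tool frame: the origin (TCP) lies at the very end of the fingers, on their centre line; the grasp point (between the pads) lies 19 mm behind it; z points along the fingers, y is the line along which they close (so a half turn about z gives the same grasp; the last joint's range is limited). The gripper opens to 85 mm and grips with 20 to 120 N. Pads are 22 mm wide; open, the fingers measure 114 mm over their backs; the gripper's body (76 mm by 85 mm) begins 54 mm behind the grasp point. The pads swing forward as they close: fully open they stand 13 mm farther back than shut.
Start: joints at [61.971, 7.471, 85.268, -0, 87.261, -4.893], TCP at [235.729, 551.758, 231.292] pointing down, gripper open.
Joint ranges: [-169.43, 169.43], [-51.17, 129.36], [1.28, 143.12], [-76.62, 256.62], [0, 156.53], [-152.29, 152.29]. Speed limits (degrees/s): [136.94, 136.94, 159.86, 180, 180, 180].

## Interface

Orientations are given as [roll, pitch, yaw] about the fixed x, y, z axes, in that order (R = Rz(yaw) Ry(pitch) Rx(roll)).
In Python, from bench import sense, eyes, job, models gives the robot as it stands. The module is installed in compiled form; this text tells all that it offers.
- The arm moves only by the tool apply_moves, never from a script. Its argument "rows" is a list of rows, each a list of 6 numbers: the shift along the tool's x, y, z in mm, then the turn, a rotation vector about the tool's x, y, z in rad. In form: [[dx, dy, dz, rx, ry, rz], ...]. A call has exactly 5 rows; each row shifts and turns the commanded pose from where the row before left it, along the tool's axes as they then stand; what a row does not reach is not made up. A row lasts 1/8 s, in which the tool goes at most 62.5 mm and 10.7 degrees, less where a joint would pass 70% of its speed; a pose out of reach is approached as far as the arm can. A call is refused whole if a number of a shift passes 62.5 or a number of a turn 0.188, either way. A call with a gripper value outside its range is refused whole. "fingers" is the finger opening in mm, from 0 to 85.4, set as the call begins (left out, the last holds). The fingers move at their own pace and stop on an object; "grip_force" is the grip in N (left out, the last holds). Time passes only in rows, so rows that do not move let the fingers close, or fill a call up. It gives the time, the measured TCP pose, the force, the opening and the grip force at its end, in the units of the state.
- sense(): the state, without advancing time (a new reading comes with each control period).
- eyes.snapshot(name): name is "side" or "top" or "wrist"; returns (picture, depth): 400x640x3 uint8, red, green, blue; 400x640 float32, mm along the optical axis (not along the pixel's ray), 0 where there is no reading.
- eyes.get_calibration(name): a dict with "intrinsics" (3x3 intrinsics, pixels), "R" (3x3) and "t" (3): a world point X has camera coordinates R X + t; the wrist camera has in their place "mount" (4x4, takes a point from camera to tool coordinates, whose origin is the TCP and whose axes are the flange's). Camera axes: x right, y down, z forward; pixel columns grow to the right and rows downward; lengths in mm; the calibration is good to about 2 mm. The wrist camera is an equidistant fisheye: a pixel r from the principal point sees the ray r / f radians off the axis. A picture is of the moment at which its call begins: read the wrist's pose just before it. get_calibration takes no time and is no camera call.
- job.hand_in(): hands the job in; it is judged then, once.
Trained networks look in the newest picture that a camera, given by its name, has taken for a name from the list of things; names that differ only in an ending like _2 or _b are one class to them, and where a whole thing is asked for, a point or a joint stands for the part that bears it (a point fixed in the world has none). Each returns a list of dicts, best first, with "confidence" (0 to 1); they miss things now and then, are a little off and sometimes report something else, mostly with a low value. They report only what shows in the picture. A call takes as long as a camera call.
- models.boxes_of(name, camera): "xyz" ([x, y, z] in mm, in world coordinates, good to about 4 mm: the middle of the surface that is visible of it).
- models.cut_out(name, camera): "pixels" (400x640 bool, what is visible of it).
- models.place_of(name, camera): "xyz" ([x, y, z] in mm, in world coordinates, good to about 4 mm: a listed point, or the origin of a listed thing).
The state is a dict: "time": time; "joint_pos": joint angles; "qd": joint speeds; "joint_efforts": joint torques, N m; "tool_pos": TCP position; "tcp_rot": TCP orientation; "ft_force": force on the tool from outside, world axes, zero at the start; "wrist_torque": the same for the moment, N m; "finger_gap": finger opening in mm; "grip_force": force on a finger pad.
Only numpy, scipy, OpenCV 4.12 (cv2) and the standard library are available. Lean on these libraries where they do the work, as an engineer would, in place of code of your own. Each camera call takes 0.05 s, during which the arm holds its last target. There are 200 camera calls.

## Task

The disc in the CD radio on the craft table is not clicked onto its hub, so it will not play. Press the ribbed front edge of the CD lid so that it pops open, press the disc down beside its hub until it sits fully home, then push the lid down and press its front edge again until it latches shut. Only press and push: do not lift the disc off, and leave the tub, CD case, painted slat and brush where they are.

Things in the scene. Friction and masses are not known exactly. Their poses are not given: they have to be found in the camera images.
- radio: portable CD radio, grey plastic, silver deck: 220 mm deep (x), 300 mm wide (y), deck 120 mm high; fixed. Origin: centre of its underside, on the table. Its x axis points from its front (speakers, key row) to its back; the front faces the robot, turned up to 0.65 rad. The CD lid is in the middle of the deck. The keys in front of it do nothing here (123 mm high, 21 mm before the lid's edge).
- cd_lid (a joint): CD lid's hinge angle, rad: 0 latched (top 4 mm above the deck), 1.31 open (a spring holds it), negative pressed in, rigid stop at -0.036. Push-push catch: pressed below -0.02 (front edge 3 mm in) and let go, it swings open in about 1.5 s; pushed down from open below -0.02 and let go, it stays at 0. Needs 1 to 2 N at the front edge. Plate 164 mm wide, 155 mm from hinge to front edge, 6 mm thick.
- cd_lid_press (a point): place to press: upper face of the lid's grey front bar (37 mm deep), mid-width, among three dark ribs, 140 mm from the hinge axis, 15 mm from the front edge. Moves with the lid: 124 mm above the table when shut, about 257 mm when open. Axes turn with the lid: z out of the upper face, x towards the hinge.
- cd_lid_hinge (a point): middle of the lid's hinge axis (along y), at the lid's back edge, 121 mm above the table, fixed, axes as the radio. At angle q the lid runs from here along -x by cos q and +z by sin q; open, it leans 15 degrees from upright towards the front, its outer face to the back. Clear window in a grey frame.
- cd_hub (a point): top of the hub in the disc well, 104.5 mm above the table, 77 mm in front of the hinge axis, fixed; axes as the radio. The hub is a rigid 15 mm boss through the disc's hole, 3 mm above a seated disc: press the disc beside it, 20 to 45 mm from its centre (best towards the front, clear of the lid). Well rim: radius 64 to 68 mm, 104 mm high.
- cd_seat (a joint): how far the 120 mm disc has been pushed down, m: 0 to 0.001 at the start (loose on top of the hub, upper face about 105 mm above the table), 0.004 fully home (upper face 101.5 mm high, rigid there), negative if lifted. Pushing it down takes about 3 N; it stays where it is left.
- tub: empty red plastic paint tub, 105 mm square (113 mm at the rim), 95 mm high, open top, about 120 g, loose, beside the radio. Origin: centre of its underside. To be left alone.
- cd_case: flat CD case 124 x 142 x 10 mm, about 100 g, loose, lying on the other side of the radio. Origin: centre of its underside. To be left alone.
- slat: wooden slat 300 mm long (y), 55 mm wide, 12 mm thick, bare at one end, painted red at the other, loose, lying in front of the radio. Origin: centre of its underside. To be left alone.
- brush: paint brush 200 mm long lying behind the radio, loose. To be left alone.

How it is judged:
By the outcome, as a careful person would: the job done as asked, in the order asked, and still so for the second after the job is handed in, with the robot touching nothing.
It also fails if it takes over 54 s, if anything falls off the work surface, if the arm or the gripper's body presses on something with over 40 N, if the wrist force passes 120 N, or if a joint passes its speed limit or range.

## Working session

There is one attempt and no reset: what is moved stays moved. The work goes in short steps, Python scripts to look and compute and a tool call to move; the robot and the scene stay as the last step left them, time stands still between calls to the robot, and variables do not carry over. Pictures are saved under pics/ and viewed, at most 10 in all, crops included, and the job is handed in when it is done.

Besides the shell and the picture viewer there is one more tool, called after "Call:" by a JSON object that holds its "fn" and its "kwargs", one argument or row to a line. apply_moves: Moves the arm, as the interface text tells. Its arguments: {"type":"object","properties":{"rows":{"type":"array"},"fingers":{"type":"number"},"grip_force":{"type":"number"}},"required":["rows"]}

```bash
mkdir -p pics
python3 - <<'E'
from bench import sense, eyes, job, models
import cv2,numpy as np
s=sense(); print(s['time'],s['tool_pos'],s['tcp_rot'],s['ft_force'],s['finger_gap'])
for c in ['top','side']:
    p,d=eyes.snapshot(c); cv2.imwrite(f'pics/{c}0.png',p[:,:,::-1])
    for n in ['radio','cd_lid_press','cd_lid_hinge','cd_hub','tub','slat','cd_case']:
        print(c,n,[(np.round(r['xyz'],1).tolist(),round(r['confidence'],2)) for r in models.place_of(n,c)[:2]])
print(sense()['time'])
E
```

```text
0.0 [235.47599972 551.26029964 230.22897851] [-1.79893633e+02 -9.87497390e-03  1.56863006e+02] [-0.18037652 -0.3409815   0.46463709] 85.18160607133
top radio [([561.6, -27.3, -2.9], 0.91)]
top cd_lid_press [([503.8, 1.4, 128.6], 0.63), ([395.3, -238.9, 0.5], 0.47)]
top cd_lid_hinge [([634.4, -71.1, 121.0], 0.75)]
top cd_hub [([559.5, -35.2, 105.1], 0.67)]
top tub [([396.1, -234.2, 1.4], 0.61)]
top slat [([418.9, 71.5, 4.4], 0.64)]
top cd_case [([685.0, 171.2, -1.1], 0.64)]
side radio [([564.0, -30.5, 102.0], 0.65), ([423.6, 67.3, 0.8], 0.61)]
side cd_lid_press [([512.4, -1.0, 125.7], 0.61)]
side cd_lid_hinge [([629.5, -69.4, 118.8], 0.76)]
side cd_hub [([561.8, -30.8, 103.7], 0.91), ([422.0, 69.4, 3.2], 0.22)]
side tub [([395.2, -230.5, 0.5], 0.76)]
side slat [([422.2, 66.5, 1.2], 0.67)]
side cd_case []
0.8
```

View pics/top0.png

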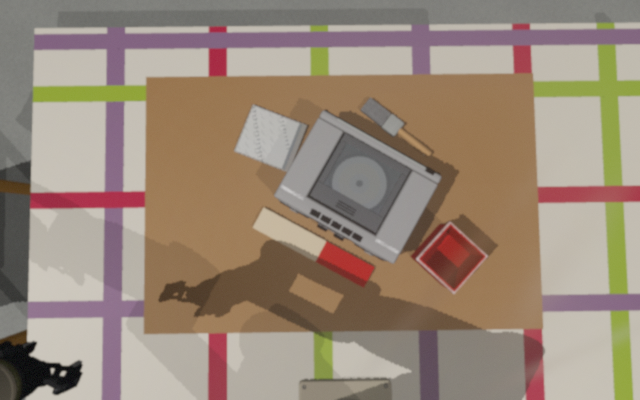

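The lid is shut. The press point is near (508, 0, 124), and the radio is yawed about -29.5°. I'll go above the press point with the fingers shut and the tool x axis along the radio's -x.

Call:
{"fn": "apply_moves", "kwargs": {
  "rows": [
    [0, 0, 0, 0, 0, 0.113],
    [-42.5, -29, 4, 0, 0, 0],
    [-42.5, -29, 4, 0, 0, 0],
    [-42.5, -29, 4, 0, 0, 0],
    [-42.5, -29, 4, 0, 0, 0]
  ],
  "fingers": 0,
  "grip_force": 30
}}

```text
time: 1.42
tool_pos: [326.8, 365.5, 215.3]
tcp_rot: [180.0, 0.0, 150.4]
ft_force: [1.1, 0.2, 0.5]
finger_gap: -0.2
grip_force: 0.0
```

Call:
{"fn": "apply_moves", "kwargs": {
  "rows": [
    [-42.5, -29, 4, 0, 0, 0],
    [-42.5, -29, 4, 0, 0, 0],
    [-42.5, -29, 4, 0, 0, 0],
    [-42.5, -29, 4, 0, 0, 0],
    [-42.5, -29, 4, 0, 0, 0]
  ]
}}

```text
time: 2.05
tool_pos: [440.0, 134.3, 195.6]
tcp_rot: [180.0, 0.0, 150.4]
ft_force: [-0.2, -0.1, 0.4]
finger_gap: 0.2
grip_force: 0.0
```

Call:
{"fn": "apply_moves", "kwargs": {
  "rows": [
    [-42.5, -29, 4, 0, 0, 0],
    [-42.5, -29, 4, 0, 0, 0],
    [-42.5, -29, 4, 0, 0, 0],
    [0, 0, 0, 0, 0, 0],
    [0, 0, 0, 0, 0, 0]
  ]
}}

```text
time: 2.68
tool_pos: [507.0, -2.7, 183.2]
tcp_rot: [180.0, -0.0, 150.3]
ft_force: [-0.1, 0.1, -0.4]
finger_gap: 0.3
grip_force: 0.0
```

```bash
cat > h.py <<'E'
from bench import sense, eyes, job, models
import cv2,numpy as np
from scipy.spatial.transform import Rotation as Ro
def st():
    s=sense(); print('t',round(s['time'],2),'p',np.round(s['tool_pos'],1),'rpy',np.round(s['tcp_rot'],2),'F',np.round(s['ft_force'],1),'gap',round(s['finger_gap'],1)); return s
def R(s): return Ro.from_euler('xyz',s['tcp_rot'],degrees=True).as_matrix()
def to(s,p): return np.round(R(s).T@(np.array(p)-s['tool_pos']),1)
E
python3 - <<'E'
from h import *
s=st()
for c in ['side','wrist','top']:
    p,d=eyes.snapshot(c); cv2.imwrite(f'pics/{c}1.png',p[:,:,::-1])
    for n in ['cd_lid_press','cd_lid_hinge','cd_hub']:
        print(c,n,[(np.round(r['xyz'],1).tolist(),round(r['confidence'],2)) for r in models.place_of(n,c)[:2]])
E
```

```text
t 2.67 p [507.   -2.7 183.2] rpy [ 1.7999e+02 -4.0000e-02  1.5034e+02] F [-0.1  0.1 -0.4] gap 0.3
side cd_lid_press [([510.6, -1.4, 121.4], 0.61), ([630.1, -71.3, 125.0], 0.3)]
side cd_lid_hinge [([631.2, -73.9, 120.3], 0.7)]
side cd_hub [([562.2, -28.1, 101.5], 0.61)]
wrist cd_lid_press [([509.9, 0.0, 122.0], 0.61)]
wrist cd_lid_hinge []
wrist cd_hub []
top cd_lid_press []
top cd_lid_hinge [([633.3, -69.6, 117.9], 0.71)]
top cd_hub []
```

View pics/wrist1.png

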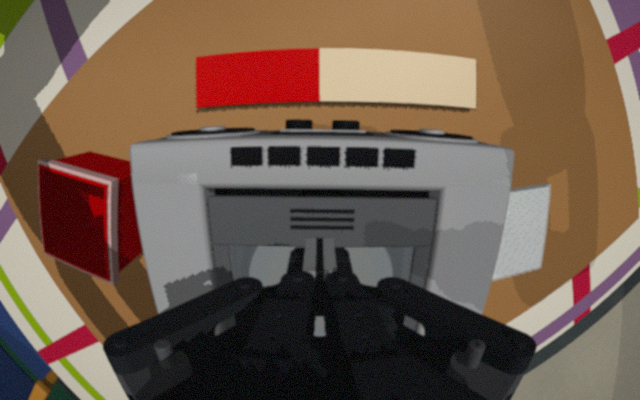

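View pics/side1.png

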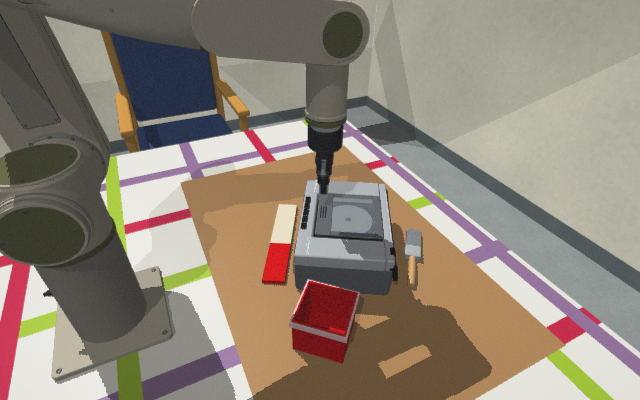

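Tool and radio are aligned: ribs at about (322, 218), finger centre at column 318. Next I descend, then press in small steps while watching the force.

Call:
{"fn": "apply_moves", "kwargs": {
  "rows": [
    [0, 2.5, 20, 0, 0, 0],
    [0, 0, 20, 0, 0, 0],
    [0, 0, 13, 0, 0, 0],
    [0, 0, 4, 0, 0, 0],
    [0, 0, 0, 0, 0, 0]
  ]
}}

```text
time: 3.9
tool_pos: [508.5, -0.6, 126.5]
tcp_rot: [180.0, 0.0, 150.4]
ft_force: [-0.8, 0.5, 0.6]
finger_gap: -0.1
grip_force: 0.0
```

Call:
{"fn": "apply_moves", "kwargs": {
  "rows": [
    [0, 0, 1, 0, 0, 0],
    [0, 0, 1, 0, 0, 0],
    [0, 0, 1, 0, 0, 0],
    [0, 0, 1, 0, 0, 0],
    [0, 0, 0, 0, 0, 0]
  ]
}}

```text
time: 4.53
tool_pos: [508.6, -0.6, 122.4]
tcp_rot: [180.0, 0.0, 150.4]
ft_force: [0.1, 0.7, 1.9]
finger_gap: -0.1
grip_force: 0.5
```

Call:
{"fn": "apply_moves", "kwargs": {
  "rows": [
    [0, 0, 1, 0, 0, 0],
    [0, 0, 1, 0, 0, 0],
    [0, 0, 0.6, 0, 0, 0],
    [0, 0, 0, 0, 0, 0],
    [0, 0, 0, 0, 0, 0]
  ]
}}

```text
time: 5.15
tool_pos: [508.3, -0.6, 119.7]
tcp_rot: [-180.0, -0.0, 150.4]
ft_force: [0.3, 0.7, 1.0]
finger_gap: 0.1
grip_force: 0.5
```

Call:
{"fn": "apply_moves", "kwargs": {
  "rows": [
    [8, 0, -14, 0, 0, 0],
    [35, 0, -20, 0, 0, 0],
    [40, 0, -20, 0, 0, 0],
    [17, 0, -20, 0, 0, 0],
    [0, 0, 0, 0, 0, 0]
  ]
}}

```text
time: 5.78
tool_pos: [421.9, 49.4, 196.2]
tcp_rot: [179.9, 0.2, 150.5]
ft_force: [1.3, 0.6, 0.4]
finger_gap: -0.1
grip_force: 0.0
```

Call:
{"fn": "apply_moves", "kwargs": {
  "rows": [
    [0, 0, 0, 0, 0, 0],
    [0, 0, 0, 0, 0, 0],
    [0, 0, 0, 0, 0, 0],
    [0, 0, 0, 0, 0, 0],
    [0, 0, 0, 0, 0, 0]
  ]
}}

```text
time: 6.4
tool_pos: [421.4, 48.7, 193.5]
tcp_rot: [-180.0, -0.0, 150.4]
ft_force: [-0.5, -1.2, 0.7]
finger_gap: 0.2
grip_force: 0.0
```

Call:
{"fn": "apply_moves", "kwargs": {
  "rows": [
    [0, 0, 0, 0, 0, 0],
    [0, 0, 0, 0, 0, 0],
    [0, 0, 0, 0, 0, 0],
    [0, 0, 0, 0, 0, 0],
    [0, 0, 0, 0, 0, 0]
  ]
}}

```text
time: 7.02
tool_pos: [421.5, 48.8, 193.7]
tcp_rot: [-180.0, 0.0, 150.4]
ft_force: [-0.0, 0.3, -0.3]
finger_gap: 0.1
grip_force: 0.0
```

Run:
```python
from h import *
s=st()
for c in ['side','wrist']:
    p,d=eyes.snapshot(c); cv2.imwrite(f'pics/{c}2.png',p[:,:,::-1])
    for n in ['cd_lid_press','cd_lid_hinge','cd_hub']:
        print(c,n,[(np.round(r['xyz'],1).tolist(),round(r['confidence'],2)) for r in models.place_of(n,c)[:2]])
```

```text
t 7.03 p [421.5  48.8 193.7] rpy [-180.      0.    150.39] F [-0.   0.3 -0.3] gap 0.1
side cd_lid_press [([604.2, -52.0, 256.5], 0.73)]
side cd_lid_hinge [([632.0, -71.4, 121.0], 0.6)]
side cd_hub [([563.5, -31.2, 100.8], 0.96)]
wrist cd_lid_press [([683.6, 170.7, 0.5], 0.34)]
wrist cd_lid_hinge []
wrist cd_hub []
```

View pics/wrist2.png

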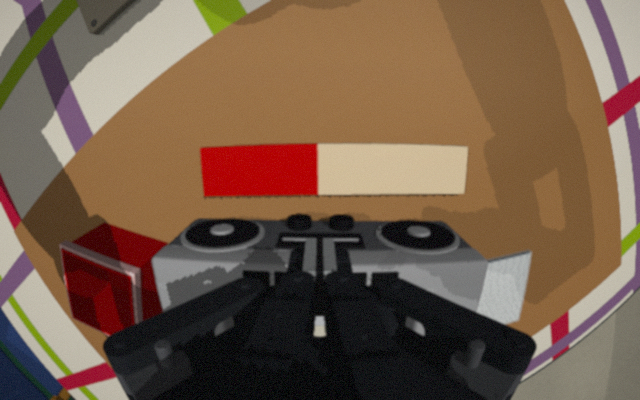

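View pics/side2.png

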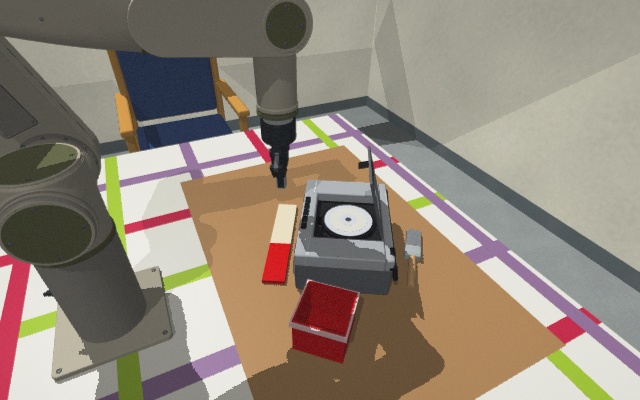

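The lid stands open and the disc is visible at (348, 219) in the side view. Next, the disc: 33 mm in front of the hub, at about (535, -16).

Call:
{"fn": "apply_moves", "kwargs": {
  "rows": [
    [-40, 0, 0, 0, 0, 0],
    [-40, 0, 5, 0, 0, 0],
    [-40, 0, 20, 0, 0, 0],
    [-11, 0, 30, 0, 0, 0],
    [0, 0, 25, 0, 0, 0]
  ]
}}

```text
time: 8.05
tool_pos: [535.8, -16.6, 112.3]
tcp_rot: [-180.0, -0.0, 150.3]
ft_force: [-0.3, -0.0, -1.1]
finger_gap: 0.1
grip_force: 0.0
```

Call:
{"fn": "apply_moves", "kwargs": {
  "rows": [
    [0, 0, 3, 0, 0, 0],
    [0, 0, 1, 0, 0, 0],
    [0, 0, 1, 0, 0, 0],
    [0, 0, 1, 0, 0, 0],
    [0, 0, 0, 0, 0, 0]
  ]
}}

```text
time: 8.68
tool_pos: [535.6, -15.9, 108.3]
tcp_rot: [180.0, 0.0, 150.4]
ft_force: [0.3, 0.1, 0.1]
finger_gap: 0.2
grip_force: 0.0
```

Call:
{"fn": "apply_moves", "kwargs": {
  "rows": [
    [0, 0, 1, 0, 0, 0],
    [0, 0, 1, 0, 0, 0],
    [0, 0, 1, 0, 0, 0],
    [0, 0, 0.5, 0, 0, 0],
    [0, 0, 0, 0, 0, 0]
  ]
}}

```text
time: 9.3
tool_pos: [535.4, -15.9, 104.3]
tcp_rot: [-180.0, -0.0, 150.4]
ft_force: [-1.0, 1.0, 1.3]
finger_gap: 0.3
grip_force: 1.0
```

Call:
{"fn": "apply_moves", "kwargs": {
  "rows": [
    [0, 0, 0.7, 0, 0, 0],
    [0, 0, 0.7, 0, 0, 0],
    [0, 0, 0.6, 0, 0, 0],
    [0, 0, 0, 0, 0, 0],
    [0, 0, 0, 0, 0, 0]
  ]
}}

```text
time: 9.93
tool_pos: [535.4, -15.9, 102.1]
tcp_rot: [-180.0, -0.0, 150.4]
ft_force: [-1.6, 0.7, 1.8]
finger_gap: 0.3
grip_force: 0.7
```

Call:
{"fn": "apply_moves", "kwargs": {
  "rows": [
    [0, 0, 0.5, 0, 0, 0],
    [0, 0, 0, 0, 0, 0],
    [0, 0, 0.5, 0, 0, 0],
    [0, 0, 0, 0, 0, 0],
    [0, 0, 0, 0, 0, 0]
  ]
}}

```text
time: 10.55
tool_pos: [535.4, -15.9, 101.3]
tcp_rot: [180.0, 0.0, 150.4]
ft_force: [-2.6, -0.4, 4.0]
finger_gap: -0.3
grip_force: 1.7
```

```bash
python3 -c "
from h import *
st()"
```

```text
t 10.55 p [535.4 -15.9 101.3] rpy [180.     0.   150.39] F [-2.6 -0.4  4. ] gap -0.3
```

Call:
{"fn": "apply_moves", "kwargs": {
  "rows": [
    [0, 0, 0.5, 0, 0, 0],
    [0, 0, 0, 0, 0, 0],
    [0, 0, 0.5, 0, 0, 0],
    [0, 0, 0, 0, 0, 0],
    [0, 0, 0, 0, 0, 0]
  ]
}}

```text
time: 11.18
tool_pos: [535.4, -15.9, 100.6]
tcp_rot: [180.0, 0.0, 150.4]
ft_force: [-3.8, 0.5, 7.8]
finger_gap: 0.1
grip_force: 3.4
```

Call:
{"fn": "apply_moves", "kwargs": {
  "rows": [
    [0, 0, 0.5, 0, 0, 0],
    [0, 0, 0.5, 0, 0, 0],
    [0, 0, 0.5, 0, 0, 0],
    [0, 0, 0, 0, 0, 0],
    [0, 0, 0, 0, 0, 0]
  ]
}}

```text
time: 11.8
tool_pos: [535.5, -15.9, 99.7]
tcp_rot: [180.0, 0.0, 150.4]
ft_force: [-7.2, 0.6, 12.2]
finger_gap: -0.0
grip_force: 6.1
```

The force climbs steadily past 12 N with little travel, so the disc is home. I lift off and check.

Call:
{"fn": "apply_moves", "kwargs": {
  "rows": [
    [0, 0, -15, 0, 0, 0],
    [20, 0, -45, 0, 0, 0],
    [25, 0, -50, 0, 0, 0],
    [0, 0, -50, 0, 0, 0],
    [0, 0, -55, 0, 0, 0]
  ]
}}

```text
time: 12.42
tool_pos: [495.7, 6.5, 315.5]
tcp_rot: [180.0, 0.0, 150.4]
ft_force: [0.8, -0.2, 0.4]
finger_gap: 0.1
grip_force: 0.0
```

Run:
```python
from h import *
s=st()
c='side'
p,d=eyes.snapshot(c)
k=eyes.get_calibration(c); K,Rc,t=[np.array(k[n]) for n in ('intrinsics','R','t')]
for n in ['cd_lid_press','cd_lid_hinge','cd_hub']:
    print(n,[(np.round(r['xyz'],1).tolist(),round(r['confidence'],2)) for r in models.place_of(n,c)[:2]])
v,u=np.mgrid[:400,:640]; C=np.stack([(u-K[0,2])/K[0,0]*d,(v-K[1,2])/K[1,1]*d,d],-1)
W=(C-t.reshape(3))@Rc
a=np.radians(-29.6); D=W[...,:2]-[564,-32]; X=D@[np.cos(a),np.sin(a)]; Y=D@[-np.sin(a),np.cos(a)]; r=np.hypot(X,Y)
m=(d>0)&(abs(W[...,2]-105)<25)
for nm,q in [('disc20-50',(r>22)&(r<50)),('front',(r>22)&(r<50)&(X<-10)),('back',(r>22)&(r<50)&(X>10)),('left',(r>22)&(r<50)&(Y>10)),('hub',r<4),('deck',(abs(X)<60)&(abs(Y)>95)&(abs(Y)<130))]:
    print(nm,(m&q).sum(),np.round(np.median(W[...,2][m&q]),1))
cv2.imwrite('pics/side3.png',cv2.resize(p[150:280,270:430,::-1],None,fx=4,fy=4,interpolation=cv2.INTER_CUBIC))
```

```text
t 12.43 p [495.7   6.5 315.5] rpy [1.7999e+02 2.0000e-02 1.5041e+02] F [ 0.8 -0.2  0.4] gap 0.1
cd_lid_press [([602.6, -54.9, 258.6], 0.63), ([564.3, -26.8, 103.0], 0.2)]
cd_lid_hinge [([633.8, -71.8, 119.2], 0.57)]
cd_hub [([562.9, -32.1, 103.9], 0.92)]
disc20-50 646 99.9
front 263 100.0
back 261 99.9
left 246 99.8
hub 4 102.2
deck 914 118.6
```

View pics/side3.png

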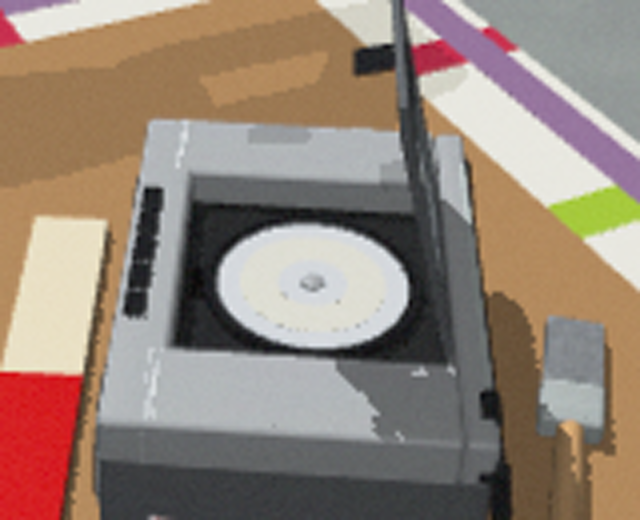

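The disc reads 18.7 mm below the deck, level all round, and the hub shows at crop pixel (312, 282), so it is seated. I now go over the lid's top and down behind it.

Call:
{"fn": "apply_moves", "kwargs": {
  "rows": [
    [-45, 0, 0, 0, 0, 0],
    [-45, 0, 0, 0, 0, 0],
    [-45, 0, 0, 0, 0, 0],
    [-35, 0, 0, 0, 0, 0],
    [0, 0, 0, 0, 0, 0]
  ]
}}

```text
time: 13.25
tool_pos: [644.2, -78.9, 309.4]
tcp_rot: [-179.9, -0.3, 150.3]
ft_force: [0.3, 0.7, 0.5]
finger_gap: -0.3
grip_force: 0.0
```

Call:
{"fn": "apply_moves", "kwargs": {
  "rows": [
    [0, 0, 30, 0, 0, 0],
    [0, 0, 33, 0, 0, 0],
    [0, 0, 0, 0, 0, 0],
    [0, 0, 0, 0, 0, 0],
    [0, 0, 0, 0, 0, 0]
  ]
}}

```text
time: 13.88
tool_pos: [644.8, -77.7, 253.0]
tcp_rot: [179.9, 0.2, 150.4]
ft_force: [-0.0, 0.1, 0.2]
finger_gap: -0.2
grip_force: 0.0
```

Run:
```python
from h import *
s=st()
a=np.radians(-29.6);D=s['tool_pos'][:2]-np.array([632,-71.5]);print('radio frame from hinge',D@[np.cos(a),np.sin(a)],D@[-np.sin(a),np.cos(a)])
for q in range(75,-3,-6):
    c,n=np.cos(np.radians(q)),np.sin(np.radians(q)); print(q,np.round([-135*c+3*n-11,121+135*n+3*c],1))
p,d=eyes.snapshot('side')
cv2.imwrite('pics/side4.png',cv2.resize(p[60:260,260:460,::-1],None,fx=3,fy=3))
```

```text
t 13.88 p [644.8 -77.7 253. ] rpy [1.7994e+02 1.7000e-01 1.5040e+02] F [-0.   0.1  0.2] gap -0.2
radio frame from hinge 14.141923982360934 0.9281131500396415
75 [-43.  252.2]
69 [-56.6 248.1]
63 [-69.6 242.6]
57 [-82.  235.9]
51 [-93.6 227.8]
45 [-104.3  218.6]
39 [-114.   208.3]
33 [-122.6  197. ]
27 [-129.9  185. ]
21 [-136.   172.2]
15 [-140.6  158.8]
9 [-143.9  145.1]
3 [-145.7  131.1]
```

View pics/side4.png

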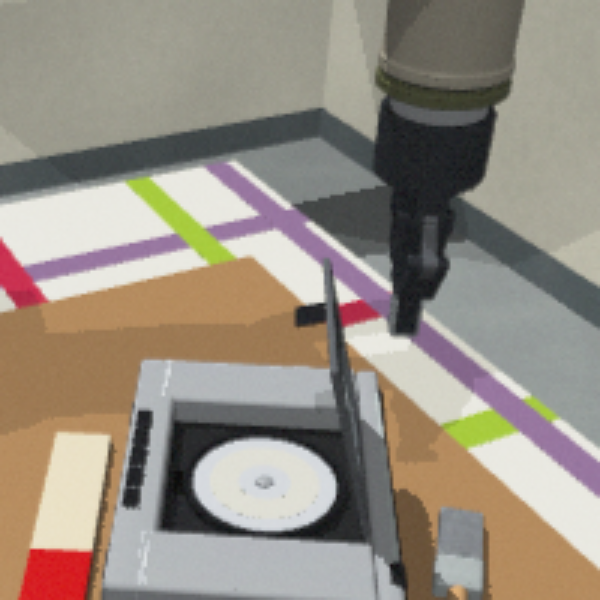

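The finger is behind the open lid (tip at (403, 330) in the crop, lid top at (328, 265)). Now I push the lid down along its arc.

Call:
{"fn": "apply_moves", "kwargs": {
  "rows": [
    [17, 0, 2, 0, 0, 0],
    [17, 0, 2, 0, 0, 0],
    [10, 0, 2.3, 0, 0, 0],
    [10.5, 0, 2.4, 0, 0, 0],
    [10, 0, 4, 0, 0, 0]
  ]
}}

```text
time: 14.55
tool_pos: [587.9, -45.7, 238.2]
tcp_rot: [180.0, 0.1, 150.4]
ft_force: [0.8, -0.9, -0.0]
finger_gap: 0.0
grip_force: 0.4
```

Call:
{"fn": "apply_moves", "kwargs": {
  "rows": [
    [10, 0, 4, 0, 0, 0],
    [9, 0, 5.5, 0, 0, 0],
    [9, 0, 5.7, 0, 0, 0],
    [8.5, 0, 7, 0, 0, 0],
    [8.5, 0, 7, 0, 0, 0]
  ]
}}

```text
time: 15.18
tool_pos: [548.3, -23.3, 208.2]
tcp_rot: [-180.0, -0.0, 150.4]
ft_force: [1.5, 0.1, 0.0]
finger_gap: 0.1
grip_force: 0.5
```

Run:
```python
from h import *
s=st()
a=np.radians(-29.6);D=s['tool_pos'][:2]-np.array([632,-71.5]);print('radio frame from hinge',D@[np.cos(a),np.sin(a)],D@[-np.sin(a),np.cos(a)])
p,d=eyes.snapshot('side')
cv2.imwrite('pics/side5.png',cv2.resize(p[60:260,260:460,::-1],None,fx=3,fy=3))
```

```text
t 15.18 p [548.3 -23.3 208.2] rpy [-180.     -0.    150.39] F [1.5 0.1 0. ] gap 0.1
radio frame from hinge -96.54181314718824 0.5514183560916138
```

View pics/side5.png

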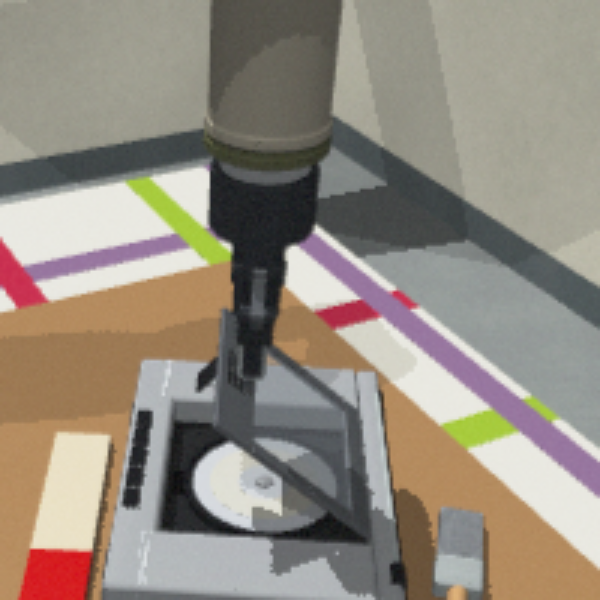

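The lid is at about 38° with the fingertip on the ribbed bar, at crop (250, 370). I continue down.

Call:
{"fn": "apply_moves", "kwargs": {
  "rows": [
    [7.5, 0, 8, 0, 0, 0],
    [7.5, 0, 8, 0, 0, 0],
    [6, 0, 9.5, 0, 0, 0],
    [6, 0, 9.5, 0, 0, 0],
    [4, 0, 10.5, 0, 0, 0]
  ]
}}

```text
time: 15.85
tool_pos: [521.5, -8.1, 162.6]
tcp_rot: [180.0, -0.0, 150.4]
ft_force: [0.3, -0.2, 0.8]
finger_gap: -0.5
grip_force: 0.5
```

Call:
{"fn": "apply_moves", "kwargs": {
  "rows": [
    [4, 0, 10, 0, 0, 0],
    [3, 0, 10, 0, 0, 0],
    [2, 0, 9, 0, 0, 0],
    [1, 0, 5, 0, 0, 0],
    [0, 0, 0, 0, 0, 0]
  ]
}}

```text
time: 16.48
tool_pos: [512.8, -3.2, 128.8]
tcp_rot: [-180.0, -0.1, 150.4]
ft_force: [-1.5, 0.2, 0.6]
finger_gap: -0.2
grip_force: 0.5
```

Call:
{"fn": "apply_moves", "kwargs": {
  "rows": [
    [0, 0, 2.5, 0, 0, 0],
    [0, 0, 2, 0, 0, 0],
    [0, 0, 1.5, 0, 0, 0],
    [0, 0, 1, 0, 0, 0],
    [0, 0, 0, 0, 0, 0]
  ]
}}

```text
time: 17.1
tool_pos: [513.2, -3.3, 122.3]
tcp_rot: [180.0, 0.0, 150.4]
ft_force: [-0.7, 1.9, 1.6]
finger_gap: -0.1
grip_force: 0.6
```

Call:
{"fn": "apply_moves", "kwargs": {
  "rows": [
    [0, 0, 0.5, 0, 0, 0],
    [0, 0, 0.5, 0, 0, 0],
    [0, 0, 0, 0, 0, 0],
    [0, 0, 0, 0, 0, 0],
    [0, 0, 0, 0, 0, 0]
  ]
}}

```text
time: 17.73
tool_pos: [513.2, -3.4, 121.3]
tcp_rot: [-180.0, 0.0, 150.4]
ft_force: [-0.2, 0.9, 1.3]
finger_gap: 0.1
grip_force: 0.5
```

Call:
{"fn": "apply_moves", "kwargs": {
  "rows": [
    [0, 0, 0.5, 0, 0, 0],
    [0, 0, 0.5, 0, 0, 0],
    [0, 0, 0.5, 0, 0, 0],
    [0, 0, 0.3, 0, 0, 0],
    [0, 0, 0, 0, 0, 0]
  ]
}}

```text
time: 18.35
tool_pos: [513.2, -3.3, 119.5]
tcp_rot: [180.0, 0.0, 150.4]
ft_force: [0.4, 0.8, 0.6]
finger_gap: 0.1
grip_force: 0.5
```

Call:
{"fn": "apply_moves", "kwargs": {
  "rows": [
    [0, 0, 0.4, 0, 0, 0],
    [0, 0, 0, 0, 0, 0],
    [0, 0, -3, 0, 0, 0],
    [0, 0, -5, 0, 0, 0],
    [0, 0, -10, 0, 0, 0]
  ]
}}

```text
time: 18.98
tool_pos: [512.7, -3.3, 137.1]
tcp_rot: [-180.0, -0.1, 150.4]
ft_force: [-0.4, -0.3, 0.1]
finger_gap: -0.3
grip_force: 0.0
```

Call:
{"fn": "apply_moves", "kwargs": {
  "rows": [
    [30, 0, -25, 0, 0, 0],
    [40, 0, -25, 0, 0, 0],
    [40, 0, -20, 0, 0, 0],
    [0, 0, 0, 0, 0, 0],
    [0, 0, 0, 0, 0, 0]
  ]
}}

```text
time: 19.6
tool_pos: [417.9, 50.9, 207.5]
tcp_rot: [180.0, 0.1, 150.4]
ft_force: [0.5, -0.1, -1.2]
finger_gap: -0.3
grip_force: 0.0
```

Call:
{"fn": "apply_moves", "kwargs": {
  "rows": [
    [0, 0, 0, 0, 0, 0],
    [0, 0, 0, 0, 0, 0],
    [0, 0, 0, 0, 0, 0],
    [0, 0, 0, 0, 0, 0],
    [0, 0, 0, 0, 0, 0]
  ]
}}

```text
time: 20.23
tool_pos: [417.6, 51.0, 207.0]
tcp_rot: [-180.0, -0.0, 150.4]
ft_force: [0.2, 0.6, -0.5]
finger_gap: 0.2
grip_force: 0.0
```

Run:
```python
from h import *
s=st()
for c in ['side','top']:
    p,d=eyes.snapshot(c)
    for n in ['cd_lid_press','cd_lid_hinge','tub','slat','cd_case']:
        print(c,n,[(np.round(r['xyz'],1).tolist(),round(r['confidence'],2)) for r in models.place_of(n,c)[:2]])
    if c=='side': cv2.imwrite('pics/side6.png',p[:,:,::-1])
```

```text
t 20.23 p [417.6  51.  207. ] rpy [-1.7999e+02 -1.0000e-02  1.5039e+02] F [ 0.2  0.6 -0.5] gap 0.2
side cd_lid_press [([510.4, 1.1, 126.5], 0.64)]
side cd_lid_hinge [([632.4, -70.6, 123.2], 0.61)]
side tub [([396.1, -231.7, -1.6], 0.81)]
side slat [([418.9, 67.6, 2.6], 0.62)]
side cd_case []
top cd_lid_press [([507.8, 0.0, 127.3], 0.72)]
top cd_lid_hinge [([634.4, -69.8, 120.8], 0.82)]
top tub [([396.3, -236.0, 3.5], 0.96)]
top slat []
top cd_case [([685.1, 170.6, -0.4], 0.79)]
```

View pics/side6.png

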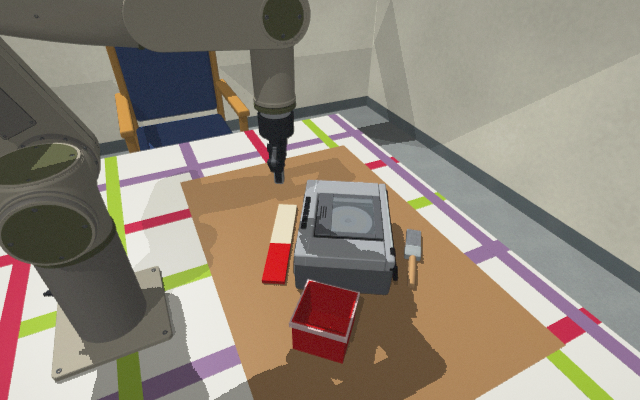

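The lid is shut and flat, seen at (348, 215), and it has stayed down for over a second with the robot clear. The other things are where they were.

```bash
python3 -c "
from bench import job
print(job.hand_in())"
```

```text
the job is handed in; nothing more can be done
None
```

The job is handed in at about 20 s of robot time: the lid was popped open, the disc pressed fully home, and the lid pushed down and latched shut, with the tub, CD case, slat and brush left untouched.

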